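Nest the clamping corner guards

TASK

Put the bare silvery aluminium corner guard away on top of the blue one: pick it up and nest it over the blue guard like a second roof, ridge over ridge, legs lying on legs and ends about level, then let go. Don't shove the blue guard along the bench, and leave the red guard where it is.

Things in the scene. Friction and masses are not known exactly. Their poses are not given: they have to be found in the camera images.
- guard_plain: Bare pale silvery 90 degree angle offcut, 80 g, loose; a little roof, ridge up. Legs 36 mm wide, 5 mm thick, at 45 degrees; 29 mm high, 51 mm over the toes, 60 mm long. Origin on the bench under mid-ridge; y along the ridge, x across, z up; both ends alike. Grip from above over its two end faces (60 mm apart along y); the sloping legs slip. Nested on a like guard it sits 7 mm higher.
- guard_blue: The blue-painted corner guard, about 200 g, loose, standing ridge up on the bench. Same shape, size, origin and axes as the bare one (60 mm long along y, 51 mm wide, 29 mm high). The three guards stand in a row across the front of the bench, in any order, each turned up to about 40 degrees either way.
- guard_red: The red-painted corner guard, a bystander, about 200 g, loose, standing ridge up on the bench. Same shape, size, origin and axes as the bare one.
Things that resemble listed ones, but are neither listed nor needed, are in the scene too. Leave any purple look-alike of the guard_plain alone. Several things look just like the guard_blue: the one meant starts nearest to the robot's base.

How it is judged:
By the outcome, as a careful person would: the job done as asked, in the order asked, and still so for the second after the job is handed in, with the robot touching nothing.
It also fails if it takes over 35 s, if anything falls off the work surface, if the arm or the gripper's body presses on something with over 40 N, if the wrist force passes 120 N, or if a joint passes its speed limit or range.

ROBOT

A 7-joint arm with a two-finger parallel gripper is mounted at the origin on a cart in front of the work surface, level with it; the furniture and walls round the work are solid. World frame = base frame: x ahead of the robot, y to its left, z up, the work surface at z = 0. Lengths are in m, angles in degrees, forces in N, time in s.
With the tool pointing down it reaches from about 0.425 to 0.825 m from the base axis. Payload 3.6 kg.
Tool frame: the origin (TCP) lies at the very end of the fingers, on their centre line; the grasp point (between the pads) lies 19 mm behind it (bot.pinch_z is the distance from the TCP to the grasp point, in m); y points along the fingers, x is the direction in which the jaws open and shut, and the axes are right-handed (so a half turn about y gives the same grasp; the last joint's range is limited). The gripper opens to 93 mm and grips with 3 to 60 N. Pads are 15 mm wide; open, the fingers measure 128 mm over their backs; the gripper's body (75 mm by 188 mm) begins 65 mm behind the grasp point.
Start: joints at [-66.893, 35.231, -0.722, 81.555, 0.464, 63.22, -2.315], TCP at [0.271, 0.591, 0.219] pointing down, gripper open.
Joint ranges: [-178.69, 178.69], [-17.37, 117.87], [-77.05, 75.6], [15.02, 138.74], [-78.02, 258.01], [0.78, 113.62], [-162.83, 162.83]. Speed limits (degrees/s): [159.86, 159.86, 180, 180, 180, 180, 180].

INTERFACE

Orientations are given as a 3x3 rotation matrix whose columns are the frame's x, y, z axes.
In Python, from cell import bot, eyes gives the robot as it stands. The module is installed in compiled form; this text tells all that it offers.
- The arm moves only by the shell command python3 -m inch 'ROWS' [FORCE]. ROWS is JSON, a list of rows, each a list of 5 numbers: the shift along the world's x, y, z in m, then the turn about the world's z in degrees, then the finger opening in m, from 0 to 0.093. In form: [[x, y, z, spin, grip], ...]. A call has 1 to 5 rows; each row is the pose to reach, as a shift and turn from the pose commanded when the call began; what a row does not reach only later rows make up. A row lasts 1/10 s, in which the tool goes at most 50 mm and 8.59 degrees, less where a joint would pass 70% of its speed; a pose out of reach is approached as far as the arm can. A call with a gripper value outside its range is refused whole. The fingers move at their own pace and stop on an object; FORCE is the grip in N (left out, the last holds). Time passes only in rows, so rows that repeat a pose let the fingers close. It gives the time, the measured TCP pose, the force and the opening at its end, in the units of the state.
- bot.observe(): the state, without advancing time (a new reading comes with each control period).
- eyes.grab_frame(name): name is "side" or "top" or "wrist"; returns the picture (480x640x3 uint8, red, green, blue); there is no depth.
- eyes.calibration(name): a dict with "intrinsics" (3x3 intrinsics, pixels), "k1" (the pictures are not rectified: a ray, as slopes to the right and down, at radius r is drawn at 1 + k1 r^2 times it, then the intrinsics apply), "pose" (4x4, takes a point from camera to world coordinates). Camera axes: x right, y down, z forward; pixel columns grow to the right and rows downward; lengths in m; the calibration is good to about 2 mm. A picture is of the moment at which its call begins: read the wrist's pose just before it. calibration takes no time and is no camera call; for the wrist camera it gives the pose at the moment of the call.
- bot.sign_off(): hands the job in, once; it reports no verdict.
The state is a dict: "time": time; "joint_pos": joint angles; "qd": joint speeds; "effort": joint torques, N m; "tool_pos": TCP position; "ee_rot": TCP orientation; "wrist_force": force on the tool from outside, world axes, zero at the start; "moment": the same for the moment, N m; "grip_width": opening from 0.0 (shut) to 1.0 (fully open).
Only numpy, scipy, OpenCV 4.12 (cv2) and the standard library are available. Lean on these libraries where they do the work, as an engineer would, in place of code of your own. Each camera call takes 0.05 s, during which the arm holds its last target.

## Working session

There is one attempt and no reset: what is moved stays moved. The work goes in short steps, Python scripts to look and compute and a shell command to move; the robot and the scene stay as the last step left them, time stands still between calls to the robot, and variables do not carry over. Pictures are saved under pics/ and viewed, and the job is handed in when it is done.

```bash
mkdir -p pics; ls
python3 - <<'E'
from cell import bot, eyes
import cv2
s=bot.observe(); print(s['time'],s['tool_pos'],s['ee_rot'],s['grip_width'],bot.pinch_z)
for n in ['top','side']:
    im=eyes.grab_frame(n); cv2.imwrite(f'pics/{n}0.png',im[:,:,::-1]); c=eyes.calibration(n); print(n,c['intrinsics'],c['k1'],c['pose'])
E
```

```text
pics
0.0 [0.27051306 0.59017491 0.21748256] [[ 4.16620950e-01 -1.00509044e-03 -9.09079740e-01]
 [ 9.09076757e-01 -2.32968333e-03  4.16622158e-01]
 [-2.53661087e-03 -9.99996781e-01 -5.68905290e-05]] 0.996523084832949 0.0188
top [[534.94482044   0.         319.80579036]
 [  0.         534.94482044 241.20230574]
 [  0.           0.           1.        ]] 0.02480582915373698 [[ 0.00905365 -0.98768701  0.15618067  0.3881443 ]
 [-0.99971149 -0.0124153  -0.02056203  0.00117419]
 [ 0.02224788 -0.15594945 -0.98751446  0.9431144 ]
 [ 0.          0.          0.          1.        ]]
side [[486.77996338   0.         325.04378373]
 [  0.         486.77996338 243.83823736]
 [  0.           0.           1.        ]] -0.08598867525426379 [[ 0.95115146 -0.20100313  0.23432593  0.29999504]
 [-0.3081454  -0.57163669  0.76044586 -0.76062551]
 [-0.0189027  -0.79550565 -0.60565126  0.62435238]
 [ 0.          0.          0.          1.        ]]
```

View pics/top0.png

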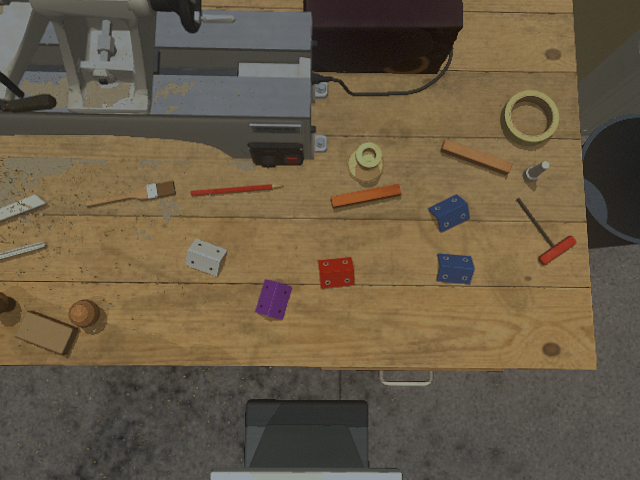

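View pics/side0.png

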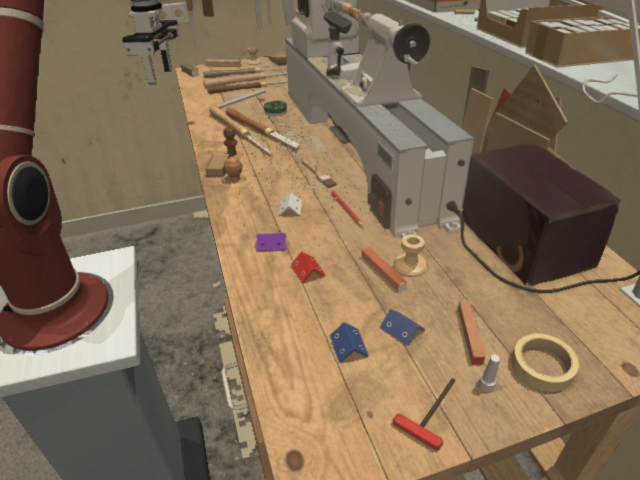

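Candidates in the top view. For the bare guard: the silvery one at (206,258); the purple one at (273,299) is a look-alike to leave alone. For the blue guard: (455,268) or (449,212), whichever is nearer the base. Red is at (336,272). Next I'll measure and take close crops.

```bash
cat > h.py <<'E'
from cell import bot, eyes
import numpy as np, cv2
def dist(c): return np.array([c['k1'],0,0,0,0.]) 
def ray(c,p):
    p=np.array(p,float).reshape(-1,2);K=c['intrinsics'];d=(p-K[:2,2])/[K[0,0],K[1,1]]
    u=d.copy()
    for _ in range(20): u=d/(1+c['k1']*(u**2).sum(1,keepdims=True))
    r=np.c_[u,np.ones(len(u))]@c['pose'][:3,:3].T
    return c['pose'][:3,3],r
def plane(c,p,z):
    o,r=ray(c,p); return o+r*((z-o[2])/r[:,2])[:,None]
def proj(c,P):
    q=(np.atleast_2d(P)-c['pose'][:3,3])@c['pose'][:3,:3]; u=q[:,:2]/q[:,2:]
    return u*(1+c['k1']*(u**2).sum(1,keepdims=True))*c['intrinsics'][0,0]+c['intrinsics'][:2,2]
E
python3 - <<'E'
from h import *
c=eyes.calibration('top')
im=cv2.imread('pics/top0.png'); 
for n,p in dict(plain=(206,258),purple=(273,299),red=(336,272),b1=(455,268),b2=(449,212)).items():
    P=plane(c,[p],.015)[0]; print(n,P,np.hypot(*P[:2]))
s=cv2.imread('pics/side0.png')
f=lambda i,x,y,r=32:cv2.resize(i[y-r:y+r,x-r:x+r],(390,290) if 0 else (290,290),interpolation=cv2.INTER_CUBIC)
cv2.imwrite('pics/crop0.png',np.vstack([np.hstack([f(im,206,258),f(im,455,268)]),np.hstack([f(s,290,205),f(s,350,341)])]))
E
```

```text
plain [0.50288938 0.17940703 0.015     ] 0.5339331468333833
purple [0.43308452 0.06160951 0.015     ] 0.4374447767614145
red [ 0.48097066 -0.04685935  0.015     ] 0.48324794783902664
b1 [ 0.49042588 -0.25523319  0.015     ] 0.5528666411107095
b2 [ 0.59041983 -0.24758101  0.015     ] 0.640228032887653
```

View pics/crop0.png

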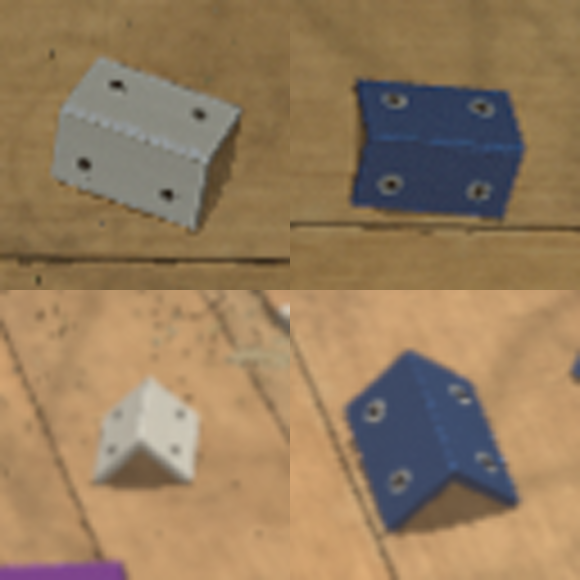

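Run:
```python
from h import *
c=eyes.calibration('top')
D=dict(plain=((174,226),[(62,107),(208,160),(97,57),(241,108),(53,178),(196,230)]),blue=((423,236),[(78,142),(233,147),(67,80),(217,92),(62,206),(213,218)]))
for n,(o,p) in D.items():
    p=np.array(p)*64/290+o-.0
    r=plane(c,p[:2],.029); t=plane(c,p[2:],.0035)
    print(n,'ridge',r[:,:2].round(4).tolist(),'mid',r.mean(0),'len',np.linalg.norm(r[0]-r[1]),'yaw of ridge',np.degrees(np.arctan2(*(r[0]-r[1])[1::-1])))
    print(' toe mid',t.mean(0),'lens',np.linalg.norm(t[0]-t[1]),np.linalg.norm(t[2]-t[3]),'wid',np.linalg.norm(t[0]-t[2]),np.linalg.norm(t[1]-t[3]),[np.degrees(np.arctan2(*(a-b)[1::-1])) for a,b in((t[0],t[1]),(t[2],t[3]))])
s=bot.observe();R=s['ee_rot'];print(np.degrees(np.arctan2(R[1,0],R[0,0])),s['tool_pos'])
cw=eyes.calibration('wrist');print(cw['pose'],cw['intrinsics'],R.T@(cw['pose'][:3,3]-s['tool_pos']))
```

```text
plain ridge [[0.5153, 0.2085], [0.4957, 0.1528]] mid [0.50550016 0.18067372 0.029     ] len 0.059002466494771706 yaw of ridge 70.6526725465939
 toe mid [0.50511294 0.1809489  0.0035    ] lens 0.059855549232379596 0.05912845096343446 wid 0.04986278829971224 0.050267191077855884 [np.float64(71.06903847863114), np.float64(70.66093556504549)]
blue ridge [[0.4897, -0.2258], [0.4885, -0.2849]] mid [ 0.48912348 -0.25537534  0.029     ] len 0.05907817369002402 yaw of ridge 88.83870759254215
 toe mid [ 0.49020236 -0.25629834  0.0035    ] lens 0.05903231024472227 0.05893037523146088 wid 0.04962526617589161 0.049585586380534785 [np.float64(86.09054702926947), np.float64(86.12893905498552)]
65.37943185695738 [0.27054632 0.59023594 0.21763142]
[[ 0.41498911  0.88306506  0.21904368  0.20998901]
 [ 0.90982143 -0.4019868  -0.10310951  0.61755869]
 [-0.00299974  0.24207996 -0.97025167  0.38372904]
 [ 0.          0.          0.          1.        ]] [[364.21639116   0.         318.76831209]
 [  0.         364.21639116 236.27055495]
 [  0.           0.           1.        ]] [-0.00076815 -0.166099    0.06642794]
```

```bash
python3 -m inch '[[0.0235,-0.041,0,1.1,0.093],[0.047,-0.082,0,2.2,0.093],[0.0705,-0.123,0,3.3,0.093],[0.094,-0.164,0,4.4,0.093],[0.1175,-0.205,0,5.5,0.093]]' 20 && python3 -m inch '[[0.0235,-0.041,-0.01,0,0.093],[0.047,-0.082,-0.03,0,0.093],[0.0705,-0.123,-0.05,0,0.093],[0.094,-0.164,-0.07,0,0.093],[0.117,-0.204,-0.09,0,0.093]]'
python3 - <<'E'
from h import *
s=bot.observe();R=s['ee_rot'];print(s['time'],np.degrees(np.arctan2(R[1,0],R[0,0])),s['tool_pos'],s['wrist_force'],R[:,1])
c=eyes.calibration('wrist');im=eyes.grab_frame('wrist');cv2.imwrite('pics/w1.png',im[:,:,::-1]);np.savez('w1.npz',**c)
E
```

```text
time: 0.6
tool_pos: [0.3888, 0.3839, 0.2183]
ee_rot: [[0.327, -0.0, -0.945], [0.945, -0.001, 0.327], [-0.001, -1.0, 0.0]]
wrist_force: [0.0, 0.5, -0.3]
grip_width: 1.0
time: 1.1
tool_pos: [0.5039, 0.1836, 0.1295]
ee_rot: [[0.327, -0.0, -0.945], [0.945, -0.0, 0.327], [-0.0, -1.0, 0.0]]
wrist_force: [1.2, 0.2, 0.2]
grip_width: 1.001
1.1 70.8938731321763 [0.50389544 0.18355578 0.12950316] [1.23992392 0.20639253 0.15817567] [-1.12197994e-04 -2.26876244e-05 -9.99999993e-01]
```

View pics/w1.png

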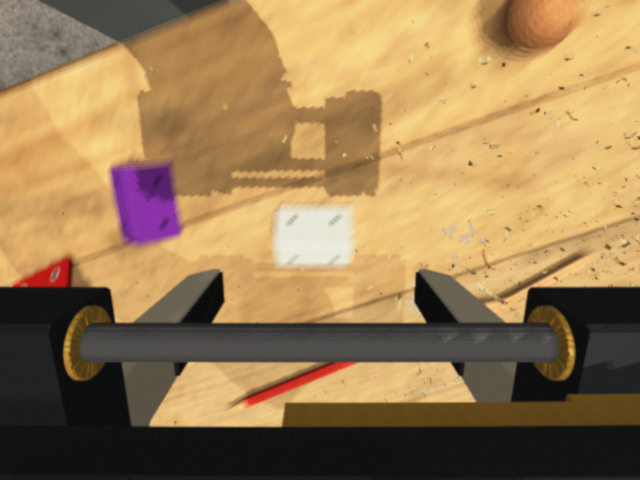

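Run:
```python
from h import *
c=dict(np.load('w1.npz'))
c['k1']=float(c['k1']);im=cv2.imread('pics/w1.png')
h=cv2.cvtColor(im,cv2.COLOR_BGR2HSV);m=((h[...,1]<60)&(h[...,2]>150)).astype(np.uint8);m[:190]=0;m[285:]=0;m[:,:250]=0;m[:,380:]=0
m=cv2.morphologyEx(m,cv2.MORPH_CLOSE,np.ones((9,9)))
k=max(cv2.findContours(m,0,1)[0],key=cv2.contourArea);print(cv2.contourArea(k),cv2.minAreaRect(k),cv2.boundingRect(k))
print(cv2.approxPolyDP(k,4,True).reshape(-1,2).tolist())
cv2.imwrite('pics/w1c.png',cv2.resize(im[190:290,250:380],None,fx=5,fy=5,interpolation=cv2.INTER_CUBIC))
print(proj(c,[[.505,.181,.029]]))
```

```text
4291.5 ((313.5, 236.0), (58.0, 79.0), 90.0) (274, 207, 80, 59)
[[278, 210], [274, 249], [279, 264], [349, 261], [350, 208]]
[[317.18837849 238.70022673]]
```

View pics/w1c.png

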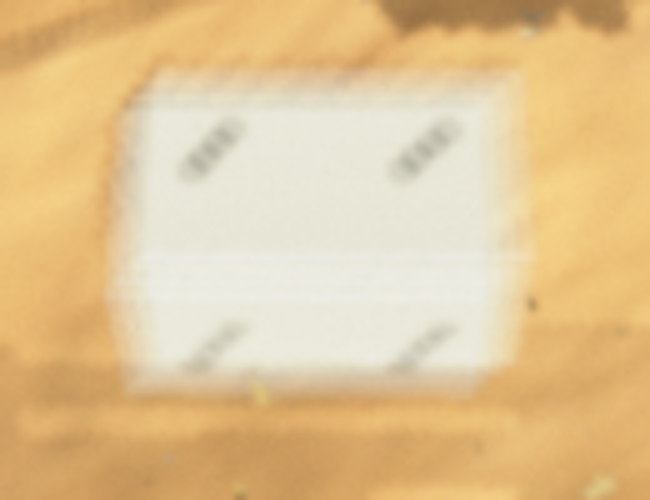

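```bash
python3 -m inch '[[0.0015,-0.0025,-0.02,0,0.093],[0.0015,-0.0025,-0.05,0,0.093],[0.0015,-0.0025,-0.06,0,0.093],[0.0015,-0.0025,-0.06,0,0.093]]' 20
cat > look.py <<'E'
from h import *
import sys
n=sys.argv[1]
s=bot.observe();R=s['ee_rot'];c=eyes.calibration('wrist');im=eyes.grab_frame('wrist');cv2.imwrite(f'pics/{n}.png',im[:,:,::-1]);np.savez(f'{n}.npz',**c)
print(s['time'],np.degrees(np.arctan2(R[1,0],R[0,0])),s['tool_pos'],s['wrist_force'],s['grip_width'])
E
python3 look.py w2
```

```text
time: 1.55
tool_pos: [0.5035, 0.1826, 0.0689]
ee_rot: [[0.327, -0.004, -0.945], [0.945, -0.001, 0.327], [-0.003, -1.0, 0.003]]
wrist_force: [-0.4, 0.1, 0.5]
grip_width: 1.002
1.55 70.90250544582439 [0.50345582 0.18257738 0.06889901] [-0.43513171  0.0999344   0.54800114] 1.0024280634913016
```

View pics/w2.png

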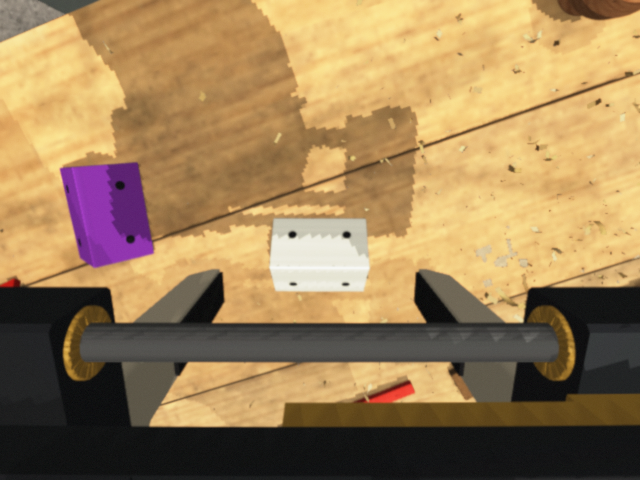

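Run:
```python
from h import *
c=dict(np.load('w2.npz'));im=cv2.imread('pics/w2.png')
cv2.imwrite('pics/w2c.png',cv2.resize(im[205:305,255:385],None,fx=6,fy=6,interpolation=cv2.INTER_CUBIC))
```

```text
(no output)
```

View pics/w2c.png

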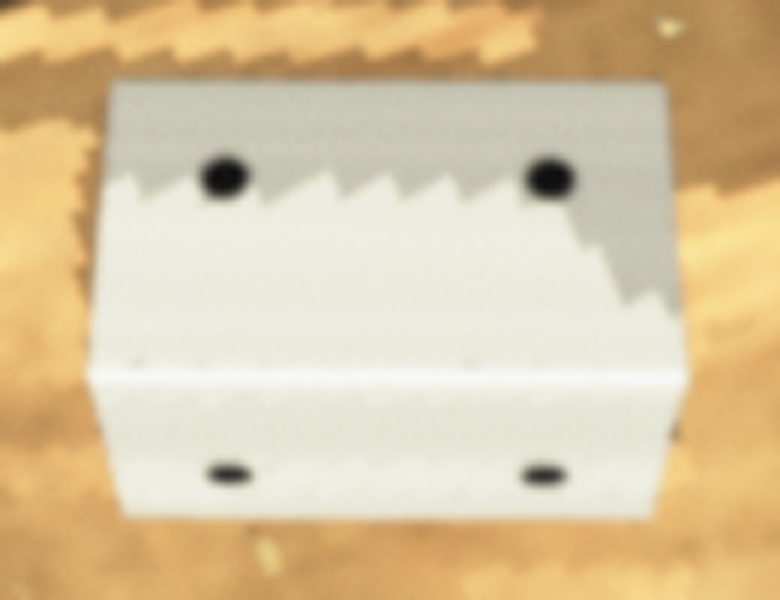

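```bash
cat > meas.py <<'E'
from h import *
def guard(c,pts,z0=0,ref=None):
    # pts: ridge L,R, near toe L,R , far toe L,R
    r=plane(c,pts[:2],z0+.029); t=plane(c,pts[2:],z0+.0035)
    y=lambda a,b:round(float(np.degrees(np.arctan2(*(b-a)[1::-1]))),2)
    l=lambda a,b:round(float(np.linalg.norm(a-b)),4)
    print('ridge mid',r.mean(0).round(4),'len',l(r[0],r[1]),'yaw',y(r[0],r[1]),'toe mid',t.mean(0).round(4),'len',l(t[0],t[1]),l(t[2],t[3]),'yaw',y(t[0],t[1]),y(t[2],t[3]),'wid',l(t[0],t[2]),l(t[1],t[3]))
E
python3 - <<'E'
from meas import *
c=dict(np.load('w2.npz'))
p=np.array([(90,378),(688,378),(110,80),(665,80),(124,518),(652,518)])/6+[255,205]
guard(c,p)
E
```

```text
ridge mid [0.5074 0.1809 0.029 ] len 0.0594 yaw 71.07 toe mid [0.5074 0.1807 0.0035] len 0.0599 0.0599 yaw 71.04 71.09 wid 0.0506 0.0505
```

```bash
python3 -m inch '[[0,0,0,0,0.093],[0,0,0,0,0.093]]' 20; python3 -m inch '[[0,0,0,0,0.093]]'
```

```text
time: 1.8
tool_pos: [0.5056, 0.1833, 0.0716]
ee_rot: [[0.327, 0.002, -0.945], [0.945, 0.001, 0.327], [0.002, -1.0, -0.002]]
wrist_force: [-0.5, -0.9, -0.6]
grip_width: 0.999
time: 1.9
tool_pos: [0.5054, 0.1831, 0.0713]
ee_rot: [[0.327, 0.002, -0.945], [0.945, 0.001, 0.327], [0.001, -1.0, -0.001]]
wrist_force: [0.6, -0.1, -0.3]
grip_width: 0.998
```

```bash
python3 -m inch '[[0.001,-0.002,-0.02,0,0.093],[0.001,-0.002,-0.04,0,0.093],[0.001,-0.002,-0.054,0,0.093],[0.001,-0.002,-0.054,0,0.093],[0.001,-0.002,-0.054,0,0.093]]' 15; python3 look.py w3
```

```text
time: 2.4
tool_pos: [0.5062, 0.1809, 0.0168]
ee_rot: [[0.328, 0.001, -0.945], [0.945, 0.0, 0.328], [0.0, -1.0, -0.0]]
wrist_force: [0.7, -0.4, 0.2]
grip_width: 1.001
2.4 70.87949493563872 [0.50619646 0.18090204 0.01680238] [ 0.67621807 -0.35990294  0.15249654] 1.000902014488702
```

View pics/w3.png

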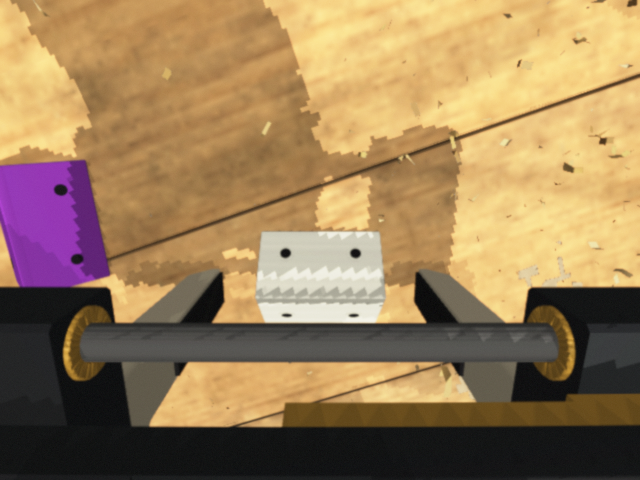

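```bash
python3 -m inch '[[0,0,0,0,0.055],[0,0,0,0,0.055],[0,0,0,0,0.055],[0,0,0,0,0.055],[0,0,0,0,0.055]]' 15; python3 -m inch '[[0,0,0.01,0,0.055],[0,0,0.03,0,0.055],[0,0,0.06,0,0.055],[0,0,0.08,0,0.055],[0,0,0.08,0,0.055]]' 15; python3 look.py w4
```

```text
time: 2.95
tool_pos: [0.506, 0.1808, 0.0165]
ee_rot: [[0.328, 0.0, -0.945], [0.945, 0.0, 0.328], [0.0, -1.0, -0.0]]
wrist_force: [0.0, -0.0, -0.0]
grip_width: 0.651
time: 3.45
tool_pos: [0.5078, 0.1814, 0.0994]
ee_rot: [[0.328, 0.006, -0.945], [0.945, 0.002, 0.328], [0.004, -1.0, -0.005]]
wrist_force: [0.2, -0.4, -0.5]
grip_width: 0.641
3.45 70.86642905366979 [0.50784522 0.1814446  0.09935408] [ 0.15282781 -0.41631967 -0.48981474] 0.6412646698755678
```

View pics/w4.png

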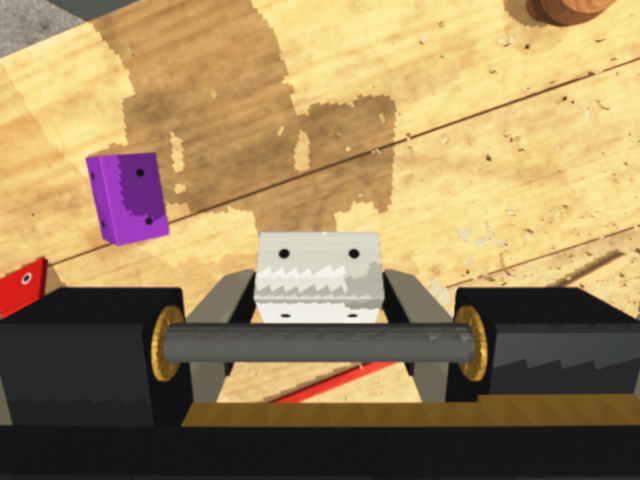

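```bash
python3 -m inch '[[0.006,-0.044,0.01,1.6,0.055],[0.012,-0.088,0.02,3.2,0.055],[0.018,-0.132,0.03,4.8,0.055],[0.024,-0.176,0.03,6.4,0.055],[0.03,-0.22,0.03,8,0.055]]' 15; python3 -m inch '[[0.006,-0.044,0,1.6,0.055],[0.012,-0.088,0,3.2,0.055],[0.018,-0.132,0,4.8,0.055],[0.024,-0.176,0,6.4,0.055],[0.03,-0.218,0,8,0.055]]' 15;python3 -m inch '[[0,0,0,0,0.055],[0,0,0,0,0.055],[0,0,0,0,0.055]]'; python3 look.py w5
```

```text
time: 4.0
tool_pos: [0.5351, -0.041, 0.1252]
ee_rot: [[0.192, -0.002, -0.981], [0.981, 0.0, 0.192], [-0.0, -1.0, 0.002]]
wrist_force: [0.9, -1.2, -0.3]
grip_width: 0.638
time: 4.5
tool_pos: [0.5646, -0.2591, 0.1244]
ee_rot: [[0.054, -0.003, -0.999], [0.999, 0.001, 0.054], [0.001, -1.0, 0.003]]
wrist_force: [-0.5, 0.5, -1.3]
grip_width: 0.641
time: 4.8
tool_pos: [0.5654, -0.255, 0.1251]
ee_rot: [[0.053, -0.002, -0.999], [0.999, 0.003, 0.053], [0.002, -1.0, 0.002]]
wrist_force: [0.2, 0.5, -1.4]
grip_width: 0.646
4.8 86.98741755329446 [ 0.56542775 -0.25504596  0.12507838] [ 0.20678375  0.47945503 -1.42923386] 0.6462309864682572
```

View pics/w5.png

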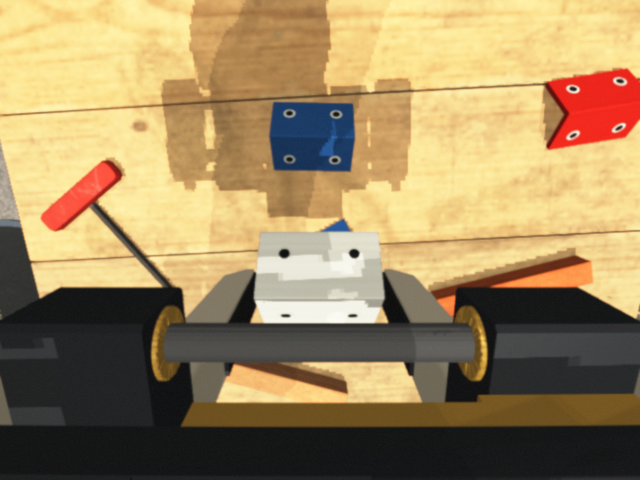

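Run:
```python
from h import *
im=cv2.imread('pics/w5.png')
a=cv2.resize(im[90:180,255:370],None,fx=6,fy=6,interpolation=cv2.INTER_CUBIC)
cv2.imwrite('pics/w5a.png',a)
cv2.imwrite('pics/w5b.png',cv2.resize(im[225:330,240:400],None,fx=5,fy=5,interpolation=cv2.INTER_CUBIC))
```

```text
(no output)
```

View pics/w5a.png

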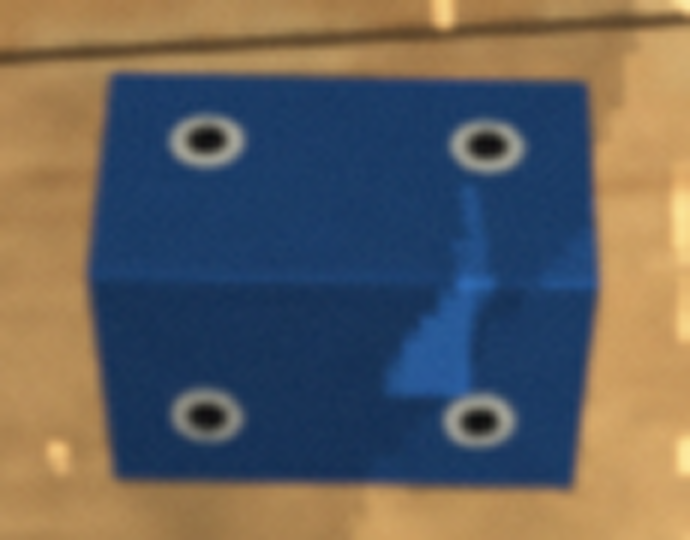

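View pics/w5b.png

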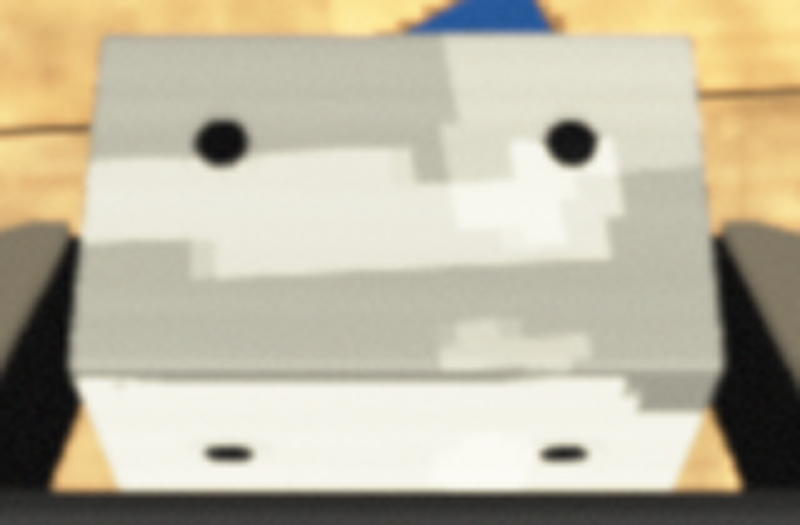

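Run:
```python
from meas import *
c=dict(np.load('w5.npz'))
b=np.array([(90,276),(598,285),(110,73),(585,82),(117,478),(573,487)])/6+[255,90]
print('blue');guard(c,b)
h=np.array([(72,375),(722,375),(103,37),(692,37),(72,375),(722,375)])/5+[240,225]
print('held (ignore wid, toe mid)')
for z0 in (.1083,):
    guard(c,h,z0)
    t=plane(c,h[2:4],z0+.0035); print('near toe mid',t.mean(0), 'axis from toe', t.mean(0)[:2]+.0255*np.array([np.cos(np.radians(-3)),np.sin(np.radians(-3))]))
```

```text
blue
ridge mid [ 0.4923 -0.2564  0.029 ] len 0.0589 yaw 86.1 toe mid [ 0.4921 -0.2565  0.0035] len 0.0592 0.0593 yaw 86.06 85.96 wid 0.0498 0.0499
held (ignore wid, toe mid)
ridge mid [ 0.5669 -0.2556  0.1373] len 0.0592 yaw 87.05 toe mid [ 0.5598 -0.2551  0.1118] len 0.0597 0.069 yaw 87.07 87.05 wid 0.0372 0.0372
near toe mid [ 0.54134229 -0.25418821  0.1118    ] axis from toe [ 0.56680734 -0.25552278]
```

```bash
python3 -m inch '[[-0.037,0,0,-0.5,0.055],[-0.0745,-0.001,0,-1,0.055],[-0.0745,-0.001,-0.035,-1,0.055],[-0.0745,-0.001,-0.065,-1,0.055],[-0.0745,-0.001,-0.065,-1,0.055]]' 15; python3 -m inch '[[0,0,0,0,0.055],[0,0,0,0,0.055]]'; python3 look.py w6
python3 - <<'E'
from h import *
for n in ['top','side']:
    im=eyes.grab_frame(n)[:,:,::-1]; cv2.imwrite(f'pics/{n}6.png',im)
s=cv2.imread('pics/side6.png');cv2.imwrite('pics/side6c.png',cv2.resize(s[260:380,280:430],None,fx=5,fy=5,interpolation=cv2.INTER_CUBIC))
E
```

```text
time: 5.35
tool_pos: [0.4887, -0.2551, 0.0583]
ee_rot: [[0.069, -0.008, -0.998], [0.998, 0.004, 0.069], [0.004, -1.0, 0.008]]
wrist_force: [-0.2, 0.4, -1.0]
grip_width: 0.644
time: 5.55
tool_pos: [0.4929, -0.2579, 0.0628]
ee_rot: [[0.07, 0.003, -0.998], [0.998, -0.001, 0.07], [-0.001, -1.0, -0.003]]
wrist_force: [0.5, -0.4, 0.1]
grip_width: 0.644
5.55 85.96111901320054 [ 0.49292368 -0.25793118  0.06280956] [ 0.45151858 -0.38251427  0.09065331] 0.6438523822175519
```

View pics/side6c.png

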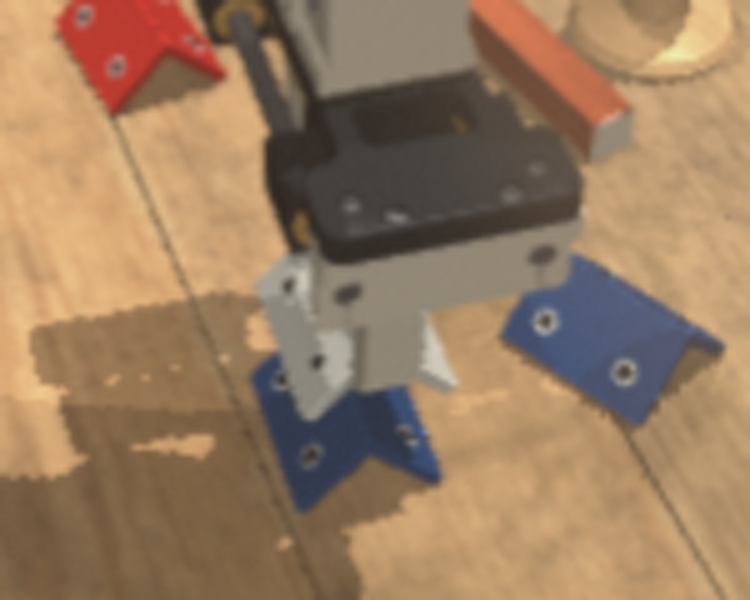

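View pics/w6.png

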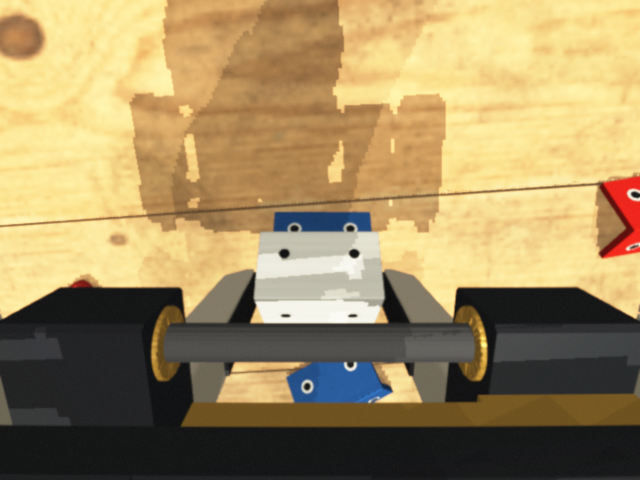

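```bash
python3 -m inch '[[0,0,0,0,0.055],[0,0,0,0,0.055],[0,0,0,0,0.055]]'; python3 look.py w7
python3 - <<'E'
from h import *
im=cv2.imread('pics/w7.png')
cv2.imwrite('pics/w7a.png',cv2.resize(im[200:330,240:400],None,fx=5,fy=4.5,interpolation=cv2.INTER_CUBIC))
E
```

```text
time: 6.0
tool_pos: [0.4914, -0.2583, 0.0615]
ee_rot: [[0.072, 0.0, -0.997], [0.997, -0.0, 0.072], [-0.0, -1.0, -0.0]]
wrist_force: [-0.2, 0.4, -1.2]
grip_width: 0.644
6.0 85.87067315121575 [ 0.4914366  -0.25834258  0.06153757] [-0.19256755  0.3603822  -1.18837679] 0.6438558431009421
```

View pics/w7a.png

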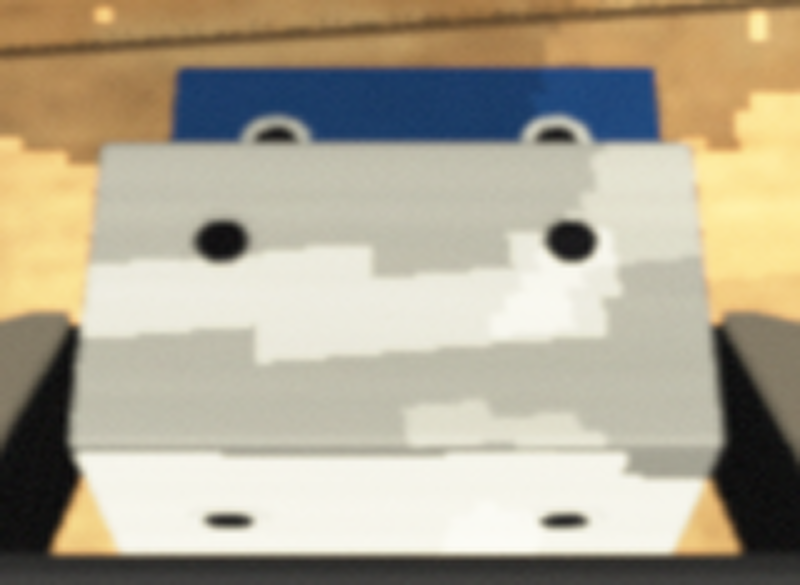

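Run:
```python
from h import *
c=dict(np.load('w7.npz'))
s=np.array([5,4.5]);o=[240,200]
b=plane(c,np.array([(178,68),(654,68)])/s+o,.0035)
h=plane(c,np.array([(103,144),(692,144)])/s+o,.0615-.0168+.0035)
r=plane(c,np.array([(70,446),(723,446)])/s+o,.0615-.0168+.029)
print(b,h,r.mean(0)); d=b.mean(0)-h.mean(0); print(d)
print(np.linalg.norm(b[0]-b[1]),np.linalg.norm(h[0]-h[1]))
for q in(b,h): print(np.degrees(np.arctan2(*(q[1]-q[0])[1::-1])))
```

```text
[[ 0.46507154 -0.28442739  0.0035    ]
 [ 0.46924037 -0.22504163  0.0035    ]] [[ 0.46515918 -0.28686244  0.0482    ]
 [ 0.46933514 -0.22734985  0.0482    ]] [ 0.49254983 -0.25899218  0.0737    ]
[-9.12007204e-05  2.37163231e-03 -4.47000000e-02]
0.059531911159695854 0.0596589191826553
85.98447450988004
85.98616826314027
```

```bash
python3 -m inch '[[0,0.0024,-0.01,0,0.055],[0,0.0024,-0.02,0,0.055],[0,0.0024,-0.028,0,0.055],[0,0.0024,-0.028,0,0.055],[0,0.0024,-0.028,0,0.055]]' 15; python3 -m inch '[[0,0,0,0,0.055],[0,0,0,0,0.055],[0,0,0,0,0.055]]'; python3 look.py w8
python3 - <<'E'
from h import *
im=cv2.imread('pics/w8.png')
cv2.imwrite('pics/w8a.png',cv2.resize(im[200:330,240:400],None,fx=5,fy=4.5,interpolation=cv2.INTER_CUBIC))
E
```

```text
time: 6.55
tool_pos: [0.4911, -0.2558, 0.0328]
ee_rot: [[0.072, -0.001, -0.997], [0.997, 0.0, 0.072], [0.0, -1.0, 0.001]]
wrist_force: [-0.4, 0.7, -0.6]
grip_width: 0.64
time: 6.85
tool_pos: [0.4916, -0.256, 0.0337]
ee_rot: [[0.072, 0.001, -0.997], [0.997, -0.0, 0.072], [-0.0, -1.0, -0.001]]
wrist_force: [1.2, 0.4, -0.1]
grip_width: 0.643
6.85 85.87480597956052 [ 0.49163866 -0.25600974  0.03368424] [ 1.21611829  0.37042308 -0.09694238] 0.6432521230105965
```

View pics/w8a.png

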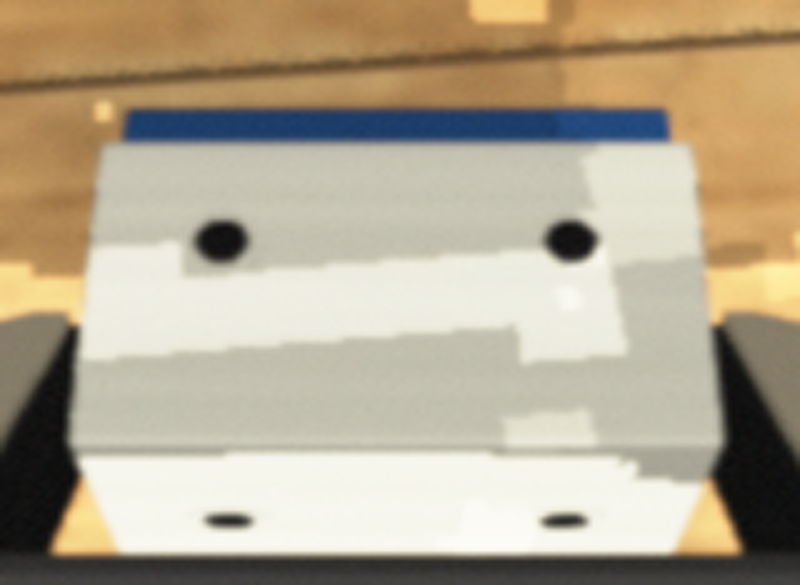

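```bash
python3 -m inch '[[0,0,-0.0025,0,0.055],[0,0,-0.005,0,0.055],[0,0,-0.005,0,0.055],[0,0,-0.005,0,0.055]]' 5; python3 -m inch '[[0,0,0,0,0.063],[0,0,0,0,0.066],[0,0,0,0,0.07],[0,0,0,0,0.08],[0,0,0,0,0.09]]' 5; python3 look.py w9
python3 - <<'E'
from h import *
im=cv2.imread('pics/w9.png')
cv2.imwrite('pics/w9a.png',cv2.resize(im[200:330,240:400],None,fx=5,fy=4.5,interpolation=cv2.INTER_CUBIC))
E
```

```text
time: 7.3
tool_pos: [0.4913, -0.2559, 0.0282]
ee_rot: [[0.072, -0.0, -0.997], [0.997, 0.0, 0.072], [-0.0, -1.0, 0.0]]
wrist_force: [0.3, 0.0, -1.6]
grip_width: 0.646
time: 7.8
tool_pos: [0.4914, -0.2559, 0.0284]
ee_rot: [[0.072, 0.0, -0.997], [0.997, -0.0, 0.072], [-0.0, -1.0, -0.0]]
wrist_force: [-0.7, -0.3, -0.7]
grip_width: 0.877
7.8 85.87609107415607 [ 0.49141165 -0.25587373  0.02837659] [-0.66127161 -0.32031583 -0.66036893] 0.8768065122507162
```

View pics/w9a.png

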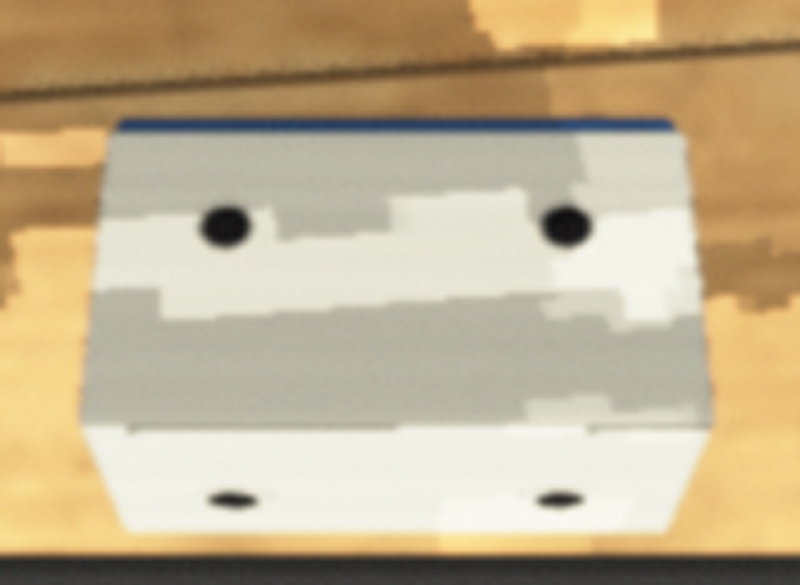

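Released and nested. I'll retract up and check from the fixed cameras.

```bash
python3 -m inch '[[0,0,0.02,0,0.093],[0,0,0.05,0,0.093],[0,0,0.1,0,0.093],[0,0,0.15,0,0.093]]'; python3 -m inch '[[0.03,0.04,0.02,0,0.093],[0.03,0.08,0.03,0,0.093],[0.03,0.12,0.03,0,0.093],[0.03,0.16,0.03,0,0.093],[0.03,0.2,0.03,0,0.093]]';python3 -m inch '[[0,0,0,0,0.093],[0,0,0,0,0.093],[0,0,0,0,0.093],[0,0,0,0,0.093],[0,0,0,0,0.093]]'
python3 - <<'E'
from h import *
t=eyes.grab_frame('top')[:,:,::-1];s=eyes.grab_frame('side')[:,:,::-1]
cv2.imwrite('pics/topF.png',t);cv2.imwrite('pics/sideF.png',s)
f=lambda i,x,y,r=32:cv2.resize(np.ascontiguousarray(i[y-r:y+r,x-r:x+r]),(390,390),interpolation=cv2.INTER_CUBIC)
cv2.imwrite('pics/F.png',np.hstack([f(t,455,268),f(s,350,341)]))
t0=cv2.imread('pics/top0.png')
d=cv2.absdiff(t0,np.ascontiguousarray(t)).max(2)
print('red diff',(d[250:295,312:362]>60).sum(),'b2',(d[190:235,425:473]>60).sum(),'purple',(d[278:322,252:296]>60).sum())
E
```

```text
time: 8.25
tool_pos: [0.4907, -0.2555, 0.1794]
ee_rot: [[0.072, -0.002, -0.997], [0.997, 0.001, 0.072], [0.001, -1.0, 0.002]]
wrist_force: [1.0, -0.7, -0.3]
grip_width: 0.999
time: 8.75
tool_pos: [0.5211, -0.0543, 0.2086]
ee_rot: [[0.072, 0.0, -0.997], [0.997, -0.0, 0.072], [-0.0, -1.0, -0.0]]
wrist_force: [1.3, 0.3, -0.7]
grip_width: 0.997
time: 9.25
tool_pos: [0.5213, -0.0573, 0.2082]
ee_rot: [[0.074, -0.0, -0.997], [0.997, -0.0, 0.074], [-0.001, -1.0, 0.0]]
wrist_force: [-0.3, 0.7, 0.7]
grip_width: 0.997
red diff 566 b2 308 purple 0
```

View pics/F.png

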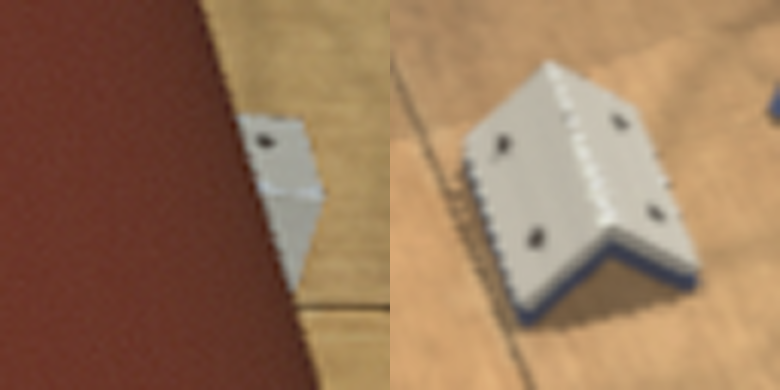

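View pics/topF.png

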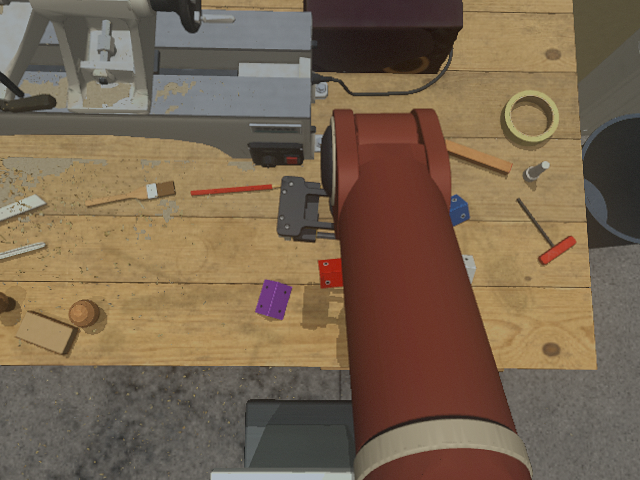

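```bash
python3 -c "
from cell import bot; print(bot.observe()['time']); print(bot.sign_off())"
```

```text
9.35
the job is handed in; nothing more can be done
None
```

The bare guard is nested on the blue guard nearest the base, and I handed the job in at about 9.4 s. I gripped it over its end faces, lined it up using the wrist camera (yaw within 0.1°, ends within about 0.5 mm), and let go about 4–5 mm above the nested height.

**Last checks:**
- **Nesting:** the final side view shows the bare guard seated ridge over ridge, legs on legs and ends level.
- **Blue guard:** its lower corners sit at the same pixels as at the start, to within a fraction of a pixel.
- **Forces:** every wrist reading I saw stayed under about 2 N.
- **Bystanders:** purple is unchanged in the final top picture. The change counts for red and the second blue guard were not zero because the arm was in front of them, so I couldn't fully confirm them from above. The robot never went near red at bench height.

**Disagreements:** the top and wrist cameras differed by about 2–3 mm on position. The first rough ridge yaw for the blue guard was 88.8° against 86° from its toes; the wrist view gave 86°, which I used.

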